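Weigh a sample jar on the sliding-poise beam scale

ROBOT

A 6-joint arm with a two-finger parallel gripper is mounted at the origin on the work surface. World frame = base frame: x ahead of the robot, y to its left, z up, the work surface at z = 0. Lengths are in m, angles in rad, forces in N, time in s.
With the tool pointing down it reaches from about 0.3 to 0.875 m from the base axis. Payload 6.4 kg.
Tool frame: the origin (TCP) lies on the front face of the gripper's body, between the roots of the fingers; the fingertips stand 64 mm ahead of it and the grasp point (between the pads) lies 45 mm ahead of it; z points along the fingers, y is the line along which they close (so a half turn about z gives the same grasp; the last joint's range is limited). The gripper opens to 88 mm and grips with 3 to 60 N. Pads are 18 mm wide; open, the fingers measure 123 mm over their backs; the gripper's body (75 mm by 187 mm) begins 45 mm behind the grasp point.
Start: joints at [-1.312, 0.181, 1.607, -0, 1.354, -0.206], TCP at [0.258, -0.514, 0.303] pointing down, gripper open.
Joint ranges: [-2.99, 2.99], [-0.89, 2.07], [0.3, 2.58], [-1.14, 4.28], [0, 2.63], [-3.12, 3.12]. Speed limits (rad/s): [2.57, 2.57, 3.01, 3.14, 3.14, 3.14].

INTERFACE

Orientations are given as a unit quaternion [x, y, z, w].
In Python, from cell import arm, cams gives the robot as it stands. The module is installed in compiled form; this text tells all that it offers.
- The arm moves only by the tool jog_arm, never from a script. Its argument "motion" is a list that holds one entry, the list of rows, each a list of 5 numbers: the closure, from 0 (fully open) to 1 (shut), then the shift along the tool's x, y, z normalised to -1 to 1, where 1 is 25 mm, then the turn about the tool's z normalised to -1 to 1, where 1 is 0.1 rad. A call has exactly 10 rows; each row shifts and turns the commanded pose from where the row before left it, along the tool's axes as they then stand; what a row does not reach is not made up. A row lasts 1/12 s, in which the tool goes at most 41.7 mm and 7.16 degrees, less where a joint would pass 70% of its speed; a pose out of reach is approached as far as the arm can. A call with a number of a shift or a turn outside -1 to 1 is refused whole. A call with a gripper value outside its range is refused whole. The fingers move at their own pace and stop on an object; "newtons" is the grip in N (left out, the last holds). Time passes only in rows, so rows that do not move let the fingers close, or fill a call up. It gives the time, the measured TCP pose, the force, the opening and the grip force at its end, in the units of the state.
- arm.sense(): the state, without advancing time (a new reading comes with each control period).
- cams.grab_frame(name): name is "scene" or "side" or "wrist"; returns (picture, depth): 400x640x3 uint8, red, green, blue; 400x640 float32, m along the optical axis (not along the pixel's ray), 0 where there is no reading.
- cams.camera_params(name): a dict with "fx", "fy", "cx", "cy" (pixels), "eye" and "rotation" of the camera in the world; the wrist camera has in their place "T_tool_cam" (4x4, takes a point from camera to tool coordinates, whose origin is the TCP and whose axes are the flange's). Camera axes: x right, y down, z forward; pixel columns grow to the right and rows downward; lengths in m; the calibration is good to about 2 mm. The wrist camera is an equidistant fisheye: a pixel r from the principal point sees the ray r / f radians off the axis. A picture is of the moment at which its call begins: read the wrist's pose just before it. camera_params takes no time and is no camera call.
- arm.job_done(): hands the job in; it is judged then, once.
The state is a dict: "clock": time; "qpos": joint angles; "qd": joint speeds; "joint_torque": joint torques, N m; "eef_pos": TCP position; "eef_rot": TCP orientation; "force": force on the tool from outside, world axes, zero at the start; "ft_torque": the same for the moment, N m; "opening": opening from 0.0 (shut) to 1.0 (fully open); "gripper_force": force on a finger pad.
Only numpy, scipy, OpenCV 4.12 (cv2) and the standard library are available. Lean on these libraries where they do the work, as an engineer would, in place of code of your own. Each camera call takes 0.05 s, during which the arm holds its last target. There are 200 camera calls.

TASK

Hang the flanged, cork-stoppered sample jar in the ring of the beam scale, then slide the brass poise along the beam until the beam floats level by itself with nothing touching it. The scale is delicate: handle the jar, ring, beam and poise gently, easing the stiff poise along slowly with a light push, and leave the other things on the worktop where they are.

Things in the scene. Friction and masses are not known exactly. Their poses are not given: they have to be found in the camera images.
- jar: Pale glazed ceramic sample jar standing on the worktop: round body 34 mm in diameter (foot tapering to 24 mm over its lowest 12 mm) and 80 mm tall, then a flange 50 mm in diameter and 6 mm thick, then a cork 25 mm in diameter standing 34 mm above the flange (whole height 120 mm). Hold it by the cork. Mass unknown, 0.14 to 0.28 kg. Origin: centre of its underside, z up along its axis.
- jar_flange (a point): Centre of the underside of the jar's flange, on the jar's axis 80 mm above its underside.
- ring_seat (a point): Centre of the top face of the steel ring hung, free to tilt, in the forked left (+y) beam end, 130 mm from the pivot. Bore 42 mm, outside 56 mm, 6 mm thick, open below; top face 149 mm above the worktop with the beam level, 9 mm higher or lower at its stops (empty: high). Yields downward under a few N to the stop. Fork arms 30 to 36 mm either side across the beam, 6 mm above this face.
- beam: The aluminium beam with all it carries (ring and poise), on a grey stand. Bar 8 mm thick and 14 mm high, running mainly along the world y axis (yaw up to 0.2 rad). Origin at the pivot, 150 mm above the worktop; its y axis points along the beam to the ring end (left), the poise arm runs to its -y side, x is the pivot axis. Tilts about x only. The stand's two pivot cheeks beside the origin end 18 mm above it. Takes at most 10 N from the fingers.
- pivot (a joint): Tilt of the beam, rad: 0 level, positive with the ring end up and the poise end down. Stops at -0.07 and +0.07. A weak centring spring lets the nearly balanced beam float between the stops: about 0.0075 rad for each mm the poise is from the balance point. It settles in about 1 s after being left alone. A sideways push on the poise above the beam tips the beam, so the tilt tells the balance only while nothing touches it.
- poise (a joint): Position of the brass poise along the beam, m: 0 nearest the pivot (poise centre 45 mm from the pivot), 0.12 at the far end, growing away from the ring. Captive, 0.28 kg; stays put by friction (about 2.5 N) and runs in stiff grease that resists more the faster it is pushed: slow pushing keeps within 10 N. Beam and ring alone weigh as 5 g m on the ring side. Balance with the jar lies between 0.03 and 0.11, beyond the start.
- poise_top (a point): Centre of the top face of the brass poise, a plain upright block 28 mm long along the beam, 22 mm across it and 54 mm high, whose top is 40 mm above the beam's centre line (33 mm above the beam's upper edge); it reaches 14 mm below the centre line.
- beam_tip (a point): Point of the small steel pointer at the poise end of the beam, 205 mm from the pivot.
- index_tip (a point): Fixed steel index nib on a post on the stand, just beyond the beam's pointer; the beam is level when the pointer stands at the index's height, 150 mm. The post's top is 152 mm above the worktop.
- bottle: Bystander: ash-glazed bottle, 84 mm in diameter, 172 mm tall. Origin: centre of underside.
- mould: Bystander: red clay sprig mould, a disc 84 mm across, 22 mm high. Origin: centre of underside.
- banding_tool: Bystander: steel banding tool with a wooden handle, about 185 mm long, 14 mm high, lying down. Origin under the handle's middle.
- vial: Bystander: glass test vial with cork, 22 mm in diameter, 83 mm tall, with no flange. Origin: centre of underside.
Mind the look-alikes: they are no part of the job. There is more than one size of the jar; the job needs the largest.

How it is judged:
On the way, in this order (a step that is already met when the one before it is completed fails the run):
1. the jar hangs by its flange in the ring, let go (horizontal distance between jar_flange and ring_seat below 0.007 m and z of jar_flange in the frame of ring_seat between -0.004 and 0.004 m and angle between jar's own z axis and vertical below 0.2 rad and contact force between the fingers and jar below 0.1 N), for 0.2 s.
2. then the poise is slid until the untouched beam floats level (all of step 1 and contact force between the fingers and beam below 0.1 N and angle between beam's own z axis and vertical below 0.02 rad), for 0.4 s.
At the end, for the whole second after the job is handed in: The jar hangs upright by its flange in the ring (flange within 4 mm of the ring's top face in height and 7 mm sideways, jar within 0.2 rad of upright), the fingers touch neither jar nor scale, and the beam floats at rest within 0.02 rad of level (all of step 2 and angular speed of beam below 0.05 rad/s and linear speed of jar below 0.03 m/s).
It fails at once if the fingers press or squeeze the beam, ring or poise with more than 10 N (contact force between the fingers and beam above 10 N).
It fails at once if the jar is rammed or dropped on the scale (more than 30 N) (contact force between jar and beam above 30 N).
It fails at once if the jar is tipped over (angle between jar's own z axis and vertical above 0.7 rad).
It fails at once if a bystander (bottle, sprig mould, banding tool or test vial) is moved more than 15 mm (distance of any of bottle, mould, banding_tool, vial from where it was at the start of the episode above 0.015 m).
It also fails if it takes over 67 s, if anything falls off the work surface, if the arm or the gripper's body presses on something with over 40 N, if the wrist force passes 120 N, or if a joint passes its speed limit or range.

## Working session

There is one attempt and no reset: what is moved stays moved. The work goes in short steps, Python scripts to look and compute and a tool call to move; the robot and the scene stay as the last step left them, time stands still between calls to the robot, and variables do not carry over. Pictures are saved under pics/ and viewed, at most 10 in all, crops included, and the job is handed in when it is done.

Besides the shell and the picture viewer there is one more tool, called after "Request:" as name(argument=value, ...) on one line, values as JSON. jog_arm: Moves the arm, as the interface text tells. Scaled input: -1 to 1 covers 25 mm each way for a shift and 0.1 rad each way for a turn. Its arguments: {"type":"object","properties":{"motion":{"type":"array"},"newtons":{"type":"number"}},"required":["motion"]}

```bash
mkdir -p pics; cat > h.py <<'E'
import numpy as np, cv2
from cell import arm, cams
from scipy.spatial.transform import Rotation as R
def grab(n,tag):
    s=arm.sense(); p,d=cams.grab_frame(n); cv2.imwrite(f'pics/{tag}.png',p[:,:,::-1]); np.savez(f'pics/{tag}.npz',p=p,d=d,pos=s['eef_pos'],rot=s['eef_rot']); return p,d
def pts(n,d):
    c=cams.camera_params(n); v,u=np.mgrid[:d.shape[0],:d.shape[1]]
    P=np.stack([(u-c['cx'])/c['fx']*d,(v-c['cy'])/c['fy']*d,d],-1)
    return P@np.array(c['rotation']).T+np.array(c['eye'])
E
python3 - <<'E'
from h import *
for n in('scene','side'):
    grab(n,n+'0'); print(cams.camera_params(n))
print(cams.camera_params('wrist')); print(arm.sense())
E
```

```text
{'fx': 370.6045367903166, 'fy': 370.6045367903166, 'cx': 328.35520117157074, 'cy': 201.33833630270138, 'eye': array([1.06053051, 0.18849181, 1.02854112]), 'rotation': array([ 0.53074217,  0.80573115, -0.22091118, -0.14250722])}
{'fx': 469.904734645222, 'fy': 469.904734645222, 'cx': 325.0324330338169, 'cy': 197.25019802893144, 'eye': array([ 0.52963839, -0.86010316,  0.82226703]), 'rotation': array([ 0.90175337, -0.03742847,  0.00609454, -0.43058429])}
{'fx': 309.70691628693146, 'fy': 309.70691628693146, 'cx': 321.65816984369474, 'cy': 195.52543762725614, 'T_tool_cam': array([[-2.37274772e-04, -9.55050939e-01, -2.96441642e-01,
         7.72878425e-02],
       [ 9.99999377e-01,  9.66248654e-05, -1.11170715e-03,
         1.28133157e-03],
       [ 1.09038059e-03, -2.96441721e-01,  9.55050322e-01,
        -8.23878452e-02],
       [ 0.00000000e+00,  0.00000000e+00,  0.00000000e+00,
         1.00000000e+00]])}
{'clock': 0.1, 'qpos': array([-1.31229870e+00,  1.81466236e-01,  1.60786324e+00, -1.23051988e-06,
        1.35381348e+00, -2.06306329e-01]), 'qd': array([-3.78217024e-04, -1.30982184e-03, -1.89728496e-03, -1.20849410e-03,
        1.65764546e-05,  4.07414863e-04]), 'joint_torque': array([ 9.89180808e-04, -4.34813154e+01, -3.42695296e+01,  7.04527879e-02,
        3.39941145e-02, -4.62284981e-05]), 'eef_pos': array([ 0.25765795, -0.51362682,  0.30192209]), 'eef_rot': array([ 9.73115667e-01,  2.30315650e-01, -2.08262336e-05, -7.74868904e-04]), 'force': array([0.01454773, 0.96224534, 0.80823183]), 'ft_torque': array([-0.00013624,  0.03890403, -0.03172569]), 'gripper_force': 0.0, 'opening': 1.000581988333959}
```

Rotation is a quaternion; I adapt the helper.

```bash
sed -i "s/np.array(c\['rotation'\]).T/R.from_quat(c['rotation']).as_matrix().T/" h.py
```

```text
(no output)
```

View pics/scene0.png

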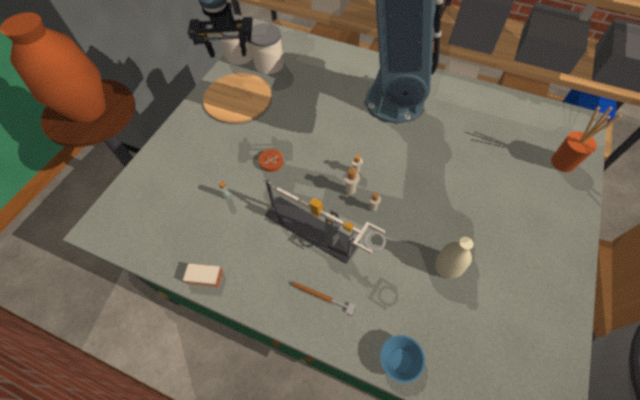

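View pics/side0.png

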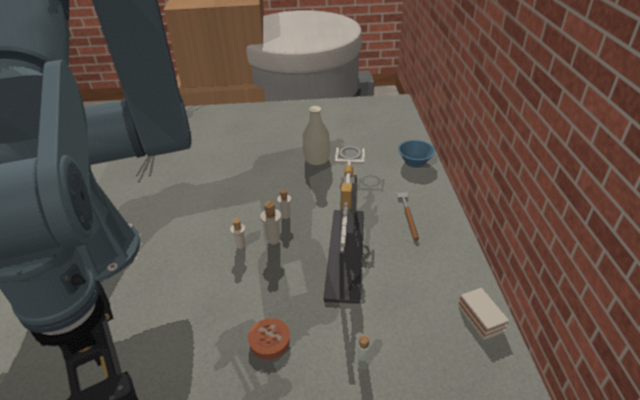

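```bash
python3 - <<'E'
from h import *
a=cv2.imread('pics/scene0.png')[140:270,250:400]; b=cv2.imread('pics/side0.png')[135:310,220:380]
a=cv2.resize(a,(600,520),interpolation=cv2.INTER_CUBIC);b=cv2.resize(b,(549,600),interpolation=cv2.INTER_CUBIC)
c=np.zeros((600,1149,3),np.uint8);c[:520,:600]=a;c[:,600:]=b
c=cv2.resize(c,(800,418),interpolation=cv2.INTER_AREA);cv2.imwrite('pics/c0.png',b);cv2.imwrite('pics/c1.png',a)
for n,L in(('scene',[(357,158),(352,173),(376,197),(315,205),(348,226),(268,185),(375,238),(358,236),(460,243),(271,160),(223,185),(320,293)]),('side',[(237,225),(270,207),(284,193),(346,195),(348,170),(350,153),(345,240),(363,342)])):
    d=np.load(f'pics/{n}0.npz')['d'];P=pts(n,d)
    for u,v in L: print(n,u,v,P[v,u].round(3))
E
```

```text
scene 357 158 [ 0.373 -0.014  0.089]
scene 352 173 [ 0.454 -0.001  0.12 ]
scene 376 197 [0.483 0.089 0.085]
scene 315 205 [ 0.631 -0.039  0.187]
scene 348 226 [0.643 0.059 0.163]
scene 268 185 [ 0.599 -0.203  0.139]
scene 375 238 [0.572 0.126 0.005]
scene 358 236 [0.658 0.094 0.161]
scene 460 243 [0.582 0.337 0.174]
scene 271 160 [ 0.445 -0.294  0.02 ]
scene 223 185 [ 0.626 -0.352  0.086]
scene 320 293 [0.794 0.043 0.014]
side 237 225 [ 0.367 -0.026  0.079]
side 270 207 [ 0.448 -0.018  0.12 ]
side 284 193 [0.478 0.074 0.087]
side 346 195 [ 0.621 -0.053  0.17 ]
side 348 170 [0.637 0.049 0.165]
side 350 153 [0.68  0.367 0.   ]
side 345 240 [ 0.607 -0.17   0.147]
side 363 342 [ 0.619 -0.367  0.078]
```

View pics/c0.png

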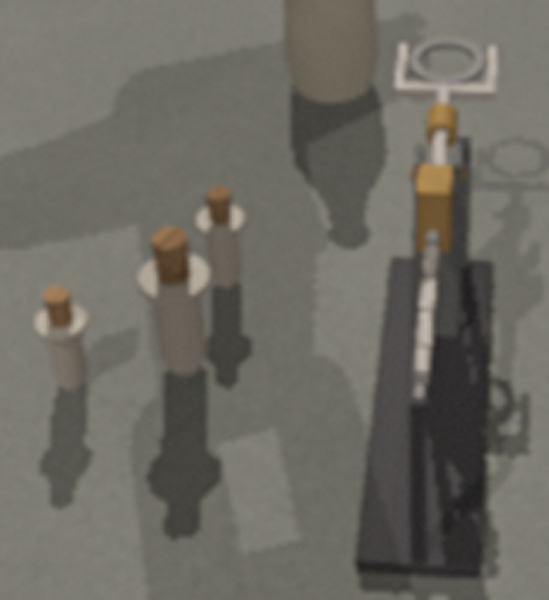

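View pics/c1.png

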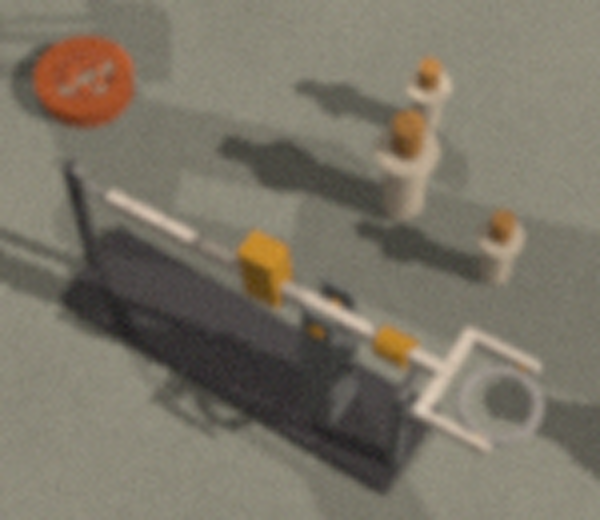

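```bash
python3 - <<'E'
from h import *
for n in('scene','side'):
    z=np.load(f'pics/{n}0.npz');P=pts(n,z['d']).reshape(-1,3);C=z['p'].reshape(-1,3).astype(int)
    J=P[(np.hypot(P[:,0]-.453,P[:,1]+.01)<.04)&(P[:,2]>.105)]
    print(n,'cork',len(J),J.mean(0).round(4),np.ptp(J,0).round(3))
    J=P[(np.hypot(P[:,0]-.453,P[:,1]+.01)<.04)&(P[:,2]>.08)&(P[:,2]<.092)]
    m=cv2.minEnclosingCircle(J[:,:2].astype(np.float32));print(' flange',len(J),m)
    S=(abs(P[:,0]-.64)<.09)&(P[:,2]>.135)&(P[:,2]<.22)&(P[:,1]>-.26)&(P[:,1]<.22)
    Q=P[S];c=C[S]
    sat=c.max(1)-c.min(1)
    br=sat>70
    T=Q[br&(Q[:,1]<.02)&(Q[:,2]>.178)];print(' poise',len(T),T.mean(0).round(4),T.min(0).round(3),T.max(0).round(3))
    B=Q[~br&(abs(Q[:,2]-.155)<.016)&(Q[:,1]<.085)&(Q[:,1]>-.19)&(abs(Q[:,0]-.625-.15*Q[:,1])<.02)]
    print(' beam fit x(y)',np.polyfit(B[:,1],B[:,0],1),' z(y)',np.polyfit(B[:,1],B[:,2],1),len(B))
    T=Q[Q[:,1]>.085]; print(' ring/fork',len(T),T.min(0).round(3),T.max(0).round(3))
    Rg=T[(sat[Q[:,1]>.085]<25)]
    for q,k in zip(T,c[Q[:,1]>.085]): 
        if n=='scene' and len(T)<130 : print(q.round(3),k,end=';')
E
```

```text
scene cork 64 [ 0.4492 -0.004   0.118 ] [0.025 0.023 0.018]
 flange 120 ((0.4471368193626404, -0.005293221212923527), 0.02574777975678444)
 poise 92 [ 0.6244 -0.0406  0.1859] [ 0.612 -0.056  0.178] [ 0.637 -0.027  0.19 ]
 beam fit x(y) [0.15803614 0.63124659]  z(y) [0.07100297 0.15574891] 404
 ring/fork 393 [0.611 0.085 0.15 ] [0.689 0.164 0.167]
side cork 100 [ 0.4464 -0.011   0.1157] [0.024 0.024 0.016]
 flange 177 ((0.4469458758831024, -0.0083429254591465), 0.026610849425196648)
 poise 76 [ 0.6223 -0.0441  0.1856] [ 0.612 -0.059  0.183] [ 0.634 -0.029  0.188]
 beam fit x(y) [0.16690946 0.63096685]  z(y) [0.06877552 0.15693392] 409
 ring/fork 329 [0.612 0.085 0.148] [0.687 0.163 0.166]
```

```bash
python3 - <<'E'
from h import *
from scipy.optimize import least_squares
for n in('scene','side'):
    z=np.load(f'pics/{n}0.npz');P=pts(n,z['d']).reshape(-1,3);C=z['p'].reshape(-1,3).astype(int)
    S=(abs(P[:,0]-.65)<.045)&(P[:,2]>.145)&(P[:,2]<.18)&(P[:,1]>.085)&(P[:,1]<.19)
    Q=P[S];c=C[S];e=np.array([.161,1,0]);e/=np.linalg.norm(e);p=np.array([e[1],-e[0],0])
    l=Q@p;b=c.mean(1);print(n,'fork lateral',np.percentile(l,[1,99]).round(4),'->x at y=.135', )
    lc=np.percentile(l,[1,99]).mean()
    K=Q[abs(l-lc)<.0275]; a=K@e; K=K[a>np.percentile(Q@e,99.8)-.0585]
    f=lambda w:np.clip(abs(np.hypot(K[:,0]-w[0],K[:,1]-w[1])-.0245)-.003,0,.01)
    o=least_squares(f,[.651,.134],loss='soft_l1',f_scale=.001);print(o.x,o.cost,len(K),K[:,2].mean(), 'max along',(Q@e).max(),'center lat',o.x@p[:2],lc,'along',o.x@e[:2])
    k=(abs(np.hypot(*(K[:,:2]-o.x).T)-.0245)<.003);print('ring z',np.median(K[k,2]))
E
```

```text
scene fork lateral [0.5866 0.6583] ->x at y=.135
[0.65249561 0.136836  ] 4.5306024283322125e-06 158 0.15789829022985236 max along 0.26658591891625283 center lat 0.6224493678292573 0.6224937610985475 along 0.2388124660901239
ring z 0.15819672160559706
side fork lateral [0.5881 0.6584] ->x at y=.135
[0.65282546 0.13464657] 1.0319592849720286e-05 135 0.15660697936083467 max along 0.26559382767670003 center lat 0.6231230402786099 0.6232261078090864 along 0.23670329927106137
ring z 0.15649039158323963
```

Request:
jog_arm(motion=[[[0,0.4,-0.4,0,0],[0,0.8,-0.74,0,0],[0,0.8,-0.74,0,0],[0,0.8,-0.74,0,0],[0,0.8,-0.74,0,0],[0,0.8,-0.74,0,0],[0,0.8,-0.74,0,0],[0,0.8,-0.74,0,0],[0,0.8,-0.74,0,0],[0,0.8,-0.74,0,0]]], newtons=20)

```text
clock: 0.93
eef_pos: [0.3486, -0.2696, 0.3024]
eef_rot: [0.973, 0.23, -0.0, -0.0]
force: [0.3, 0.6, 0.0]
opening: 1.0
gripper_force: 0.0
```

Request:
jog_arm(motion=[[[0,0.8,-0.74,0,0],[0,0.8,-0.74,0,0],[0,0.8,-0.74,0,0],[0,0.8,-0.74,0,0],[0,0.8,-0.74,0,0],[0,0.8,-0.74,0,0],[0,0.8,-0.74,0,0],[0,0.8,-0.74,0,0],[0,0.8,-0.74,0,0],[0,0.6,-0.5,0,0]]])

```text
clock: 1.77
eef_pos: [0.4426, -0.0216, 0.3025]
eef_rot: [0.973, 0.231, -0.0, -0.0]
force: [0.2, -0.5, 0.5]
opening: 1.003
gripper_force: 0.0
```

Request:
jog_arm(motion=[[[0,0,0,0.5,0],[0,0,0,0.5,0],[0,0,0,0,0],[0,0,0,0,0],[0,0,0,0,0],[0,0,0,0,0],[0,0,0,0,0],[0,0,0,0,0],[0,0,0,0,0],[0,0,0,0,0]]])

```text
clock: 2.6
eef_pos: [0.4426, -0.0238, 0.2779]
eef_rot: [0.973, 0.23, 0.0, 0.0]
force: [0.9, -0.4, -0.6]
opening: 1.002
gripper_force: 0.0
```

```bash
cat >> h.py <<'E'
def delta(tgt):
    s=arm.sense(); M=R.from_quat(s['eef_rot']).as_matrix()
    print('t',s['clock'],'pos',s['eef_pos'].round(4),'delta25',(M.T@(np.array(tgt)-s['eef_pos'])/.025).round(3),'F',s['force'].round(2),'op',round(s['opening']*88,1),'gf',s['gripper_force'],'xaxis',M[:,0].round(3))
E
python3 - <<'E'
from h import *
delta([.447,-.0068,.153])
grab('wrist','w1')
E
```

```text
t 2.6 pos [ 0.4426 -0.0238  0.2779] delta25 [ 0.459 -0.531  4.998] F [ 0.89 -0.4  -0.61] op 88.1 gf 0.0 xaxis [0.894 0.448 0.   ]
```

Request:
jog_arm(motion=[[[0,0.46,-0.53,0,0],[0,0,0,0.6,0],[0,0,0,0.6,0],[0,0,0,0.6,0],[0,0,0,0.6,0],[0,0,0,0.6,0],[0,0,0,0.6,0],[0,0,0,0.6,0],[0,0,0,0.5,0],[0,0,0,0.3,0]]])

```text
clock: 3.48
eef_pos: [0.4462, -0.0065, 0.1514]
eef_rot: [0.973, 0.23, -0.001, -0.0]
force: [0.1, 0.4, 0.1]
opening: 0.997
gripper_force: 0.0
```

Request:
jog_arm(motion=[[[0.3,0,0,0,0],[0.5,0,0,0,0],[0.6,0,0,0,0],[0.65,0,0,0,0],[0.7,0,0,0,0],[0.75,0,0,0,0],[0.8,0,0,0,0],[0.85,0,0,0,0],[0.9,0,0,0,0],[1,0,0,0,0]]])

```text
clock: 4.32
eef_pos: [0.4469, -0.0066, 0.1527]
eef_rot: [0.973, 0.23, -0.0, -0.0]
force: [-0.3, 0.4, 0.6]
opening: 0.28
gripper_force: 20.0
```

```bash
python3 - <<'E'
from h import *
delta([.447,-.0068,.153])
grab('wrist','w2')
E
```

```text
t 4.3167 pos [ 0.4469 -0.0066  0.1527] delta25 [ 0.001  0.009 -0.01 ] F [-0.28  0.42  0.63] op 24.6 gf 19.966401719721034 xaxis [0.894 0.448 0.   ]
```

View pics/w2.png

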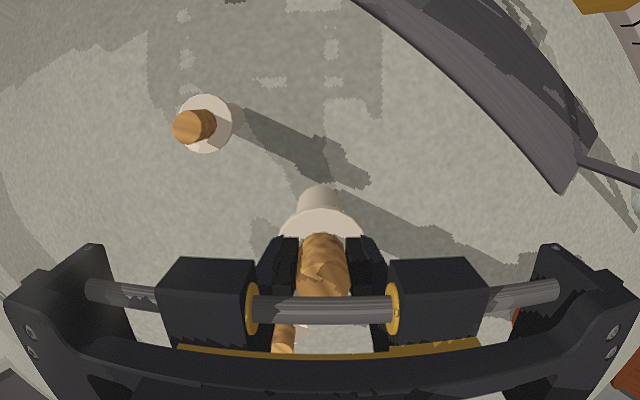

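Request:
jog_arm(motion=[[[1,0,0,-0.3,0],[1,0,0,-0.9,0],[1,0,0,-1,0],[1,0,0,-1,0],[1,0,0,-1,0],[1,0,0,-1,0],[1,0,0,-1,0],[1,0,0,-1,0],[1,0,0,-0.8,0],[1,0,0,-0.4,0]]])

```text
clock: 5.2
eef_pos: [0.4474, -0.0068, 0.3659]
eef_rot: [0.973, 0.23, 0.002, 0.001]
force: [-1.0, -0.2, -1.7]
opening: 0.279
gripper_force: 19.9
```

Request:
jog_arm(motion=[[[1,0,0,0,0],[1,0,0,0,0],[1,0,0,0,0],[1,0,0,0,0],[1,0,0,0,0],[1,0,0,0,0],[1,0,0,0,0],[1,0,0,0,0],[1,0,0,0,0],[1,0,0,0,0]]])

```text
clock: 6.03
eef_pos: [0.4469, -0.0066, 0.3627]
eef_rot: [0.973, 0.23, -0.0, -0.0]
force: [-0.2, 0.4, -1.1]
opening: 0.275
gripper_force: 19.9
```

```bash
python3 - <<'E'
from h import *
delta([.6527,.1357,.363])
E
```

```text
t 6.0333 pos [ 0.4469 -0.0066  0.3627] delta25 [ 9.91  -1.4   -0.013] F [-0.18  0.36 -1.12] op 24.2 gf 19.909669796470553 xaxis [ 0.894  0.448 -0.   ]
```

Request:
jog_arm(motion=[[[1,0.4,-0.05,0,0],[1,0.8,-0.15,0,0],[1,1,-0.15,0,0],[1,1,-0.15,0,0],[1,1,-0.15,0,0],[1,1,-0.15,0,0],[1,1,-0.15,0,0],[1,1,-0.15,0,0],[1,1,-0.15,0,0],[1,0.8,-0.1,0,0]]])

```text
clock: 6.87
eef_pos: [0.6345, 0.1263, 0.362]
eef_rot: [0.973, 0.231, 0.0, -0.0]
force: [0.0, 0.3, -1.1]
opening: 0.281
gripper_force: 19.9
```

Request:
jog_arm(motion=[[[1,0.6,-0.1,0,0],[1,0.3,-0.1,0,0],[1,0,0,0,0],[1,0,0,0,0],[1,0,0,0,0],[1,0,0,0,0],[1,0,0,0,0],[1,0,0,0,0],[1,0,0,0,0],[1,0,0,0,0]]])

```text
clock: 7.7
eef_pos: [0.6507, 0.1387, 0.3629]
eef_rot: [0.973, 0.23, 0.0, 0.0]
force: [0.1, -0.2, -1.2]
opening: 0.275
gripper_force: 19.9
```

```bash
python3 - <<'E'
from h import *
delta([.6527,.1357,.363])
p,d=grab('scene','s2'); p2,d2=grab('side','d2')
for n,D in(('scene',d),('side',d2)):
    P=pts(n,D).reshape(-1,3);q=P[(np.hypot(P[:,0]-.653,P[:,1]-.136)<.045)&(P[:,2]>.195)&(P[:,2]<.27)]
    print(n,len(q),q.min(0).round(3),q.max(0).round(3))
a=cv2.resize(p[170:300,300:450],(400,347));b=cv2.resize(p2[60:200,280:430],(400,373))
c=np.zeros((373,800,3),np.uint8);c[:347,:400]=a;c[:,400:]=b;cv2.imwrite('pics/c2.png',c[:,:,::-1])
E
```

```text
t 7.7 pos [0.6507 0.1387 0.3629] delta25 [ 0.018  0.144 -0.002] F [ 0.13 -0.23 -1.19] op 24.2 gf 19.910468563903123 xaxis [0.894 0.448 0.   ]
scene 129 [0.65  0.124 0.21 ] [0.668 0.156 0.27 ]
side 268 [0.633 0.118 0.209] [0.666 0.139 0.27 ]
```

View pics/c2.png

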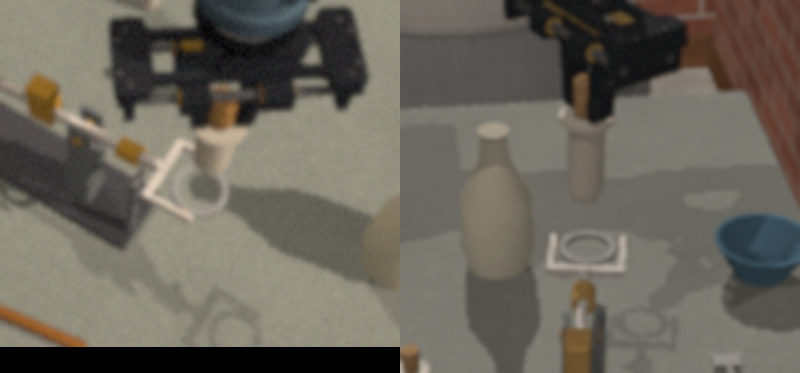

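```bash
python3 - <<'E'
from h import *
from scipy.optimize import least_squares
for n,t in(('scene','s2'),('side','d2')):
    P=pts(n,np.load(f'pics/{t}.npz')['d']).reshape(-1,3);q=P[(np.hypot(P[:,0]-.653,P[:,1]-.136)<.03)&(P[:,2]>.224)&(P[:,2]<.284)]
    o=least_squares(lambda w:np.hypot(q[:,0]-w[0],q[:,1]-w[1])-.017,[.651,.138],loss='soft_l1',f_scale=.001);print(n,o.x,o.cost,len(q))
E
```

```text
scene [0.64935467 0.13917783] 1.7795338134459693e-05 133
side [0.6503967  0.13887617] 0.00017761181567588555 303
```

Request:
jog_arm(motion=[[[1,0.03,0.15,0,0],[1,0,0,0.4,0],[1,0,0,0.4,0],[1,0,0,0.4,0],[1,0,0,0.4,0],[1,0,0,0.3,0],[1,0,0,0.2,0],[1,0,0,0.2,0],[1,0,0,0.2,0],[1,0,0,0.1,0]]])

```text
clock: 8.63
eef_pos: [0.653, 0.1359, 0.2971]
eef_rot: [0.973, 0.23, -0.0, -0.0]
force: [-0.4, 0.5, -1.5]
opening: 0.277
gripper_force: 19.9
```

Request:
jog_arm(motion=[[[1,0,0,0.2,0],[1,0,0,0.2,0],[1,0,0,0.2,0],[1,0,0,0.2,0],[1,0,0,0.2,0],[1,0,0,0.2,0],[1,0,0,0.2,0],[1,0,0,0.2,0],[1,0,0,0.2,0],[1,0,0,0.2,0]]])

```text
clock: 9.47
eef_pos: [0.6531, 0.1359, 0.2472]
eef_rot: [0.973, 0.23, 0.0, -0.0]
force: [-0.8, -0.3, -1.7]
opening: 0.276
gripper_force: 19.9
```

```bash
python3 - <<'E'
from h import *
delta([.6527,.1357,.216])
p,d=grab('scene','s3'); p2,d2=grab('side','d3')
a=cv2.resize(p[170:300,300:450],(400,347));b=cv2.resize(p2[60:200,280:430],(400,373))
c=np.zeros((373,800,3),np.uint8);c[:347,:400]=a;c[:,400:]=b;cv2.imwrite('pics/c3.png',c[:,:,::-1])
E
```

```text
t 9.4667 pos [0.6531 0.1359 0.2472] delta25 [-1.900e-02  1.000e-03  1.249e+00] F [-0.75 -0.33 -1.75] op 24.3 gf 19.90358591778204 xaxis [0.894 0.448 0.   ]
```

View pics/c3.png

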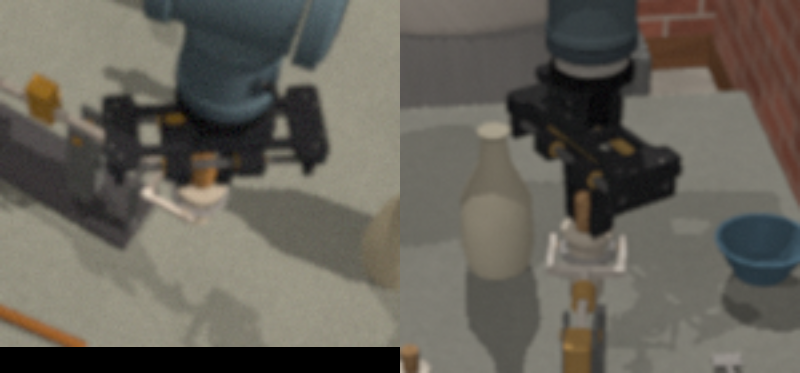

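Request:
jog_arm(motion=[[[1,0,0,0.16,0],[1,0,0,0.16,0],[1,0,0,0.16,0],[1,0,0,0.14,0],[1,0,0,0.14,0],[1,0,0,0.12,0],[1,0,0,0.12,0],[1,0,0,0.1,0],[1,0,0,0.08,0],[1,0,0,0,0]]])

```text
clock: 10.4
eef_pos: [0.653, 0.1359, 0.2177]
eef_rot: [0.973, 0.23, -0.0, -0.0]
force: [1.0, 0.7, -0.2]
opening: 0.273
gripper_force: 19.9
```

```bash
python3 - <<'E'
from h import *
delta([.6527,.1357,.2145])
E
```

```text
t 10.4 pos [0.653  0.1359 0.2177] delta25 [-0.015  0.001  0.129] F [ 1.02  0.72 -0.21] op 24.0 gf 19.903808149974793 xaxis [ 0.894  0.448 -0.   ]
```

Request:
jog_arm(motion=[[[1,0,0,0.05,0],[1,0,0,0.05,0],[1,0,0,0.03,0],[1,0,0,0,0],[0.7,0,0,0,0],[0.68,0,0,0,0],[0.65,0,0,0,0],[0.6,0,0,0,0],[0.55,0,0,0,0],[0.5,0,0,0,0]]])

```text
clock: 11.23
eef_pos: [0.6532, 0.1359, 0.2151]
eef_rot: [0.973, 0.23, 0.0, 0.0]
force: [0.2, 0.3, -0.1]
opening: 0.491
gripper_force: 0.0
```

Request:
jog_arm(motion=[[[0.4,0,0,-0.1,0],[0.4,0,0,-0.3,0],[0.4,0,0,-0.5,0],[0.4,0,0,-0.8,0],[0.4,0,0,-0.8,0],[0.4,0,0,-0.5,0],[0.4,0,0,0,0.9],[0.4,0,0,0,0.9],[0.4,0,0,0,0.9],[0.4,0,0,0,0.9]]])

```text
clock: 12.07
eef_pos: [0.6533, 0.1359, 0.2912]
eef_rot: [0.999, 0.05, 0.001, 0.0]
force: [0.3, 0.9, -0.0]
opening: 0.596
gripper_force: 0.0
```

```bash
python3 - <<'E'
from h import *
from scipy.optimize import least_squares
p,d=grab('scene','s4'); p2,d2=grab('side','d4')
for n,D in(('scene',d),('side',d2)):
    P=pts(n,D).reshape(-1,3)
    q=P[(np.hypot(P[:,0]-.653,P[:,1]-.136)<.016)&(P[:,2]>.15)&(P[:,2]<.19)]
    print(n,'cork',len(q),q.mean(0).round(4),np.percentile(q,[2,98],axis=0).round(3))
    C=(p if n=='scene' else p2).reshape(-1,3).astype(int); br=np.ptp(C,axis=1)>70
    T=P[br&(abs(P[:,0]-.624)<.03)&(P[:,1]<.0)&(P[:,1]>-.08)&(P[:,2]>.183)&(P[:,2]<.2)];print('poise top',T.mean(0),len(T))
a=cv2.resize(p[170:300,300:450],(400,347));b=cv2.resize(p2[100:240,280:430],(400,373))
c=np.zeros((373,800,3),np.uint8);c[:347,:400]=a;c[:,400:]=b;cv2.imwrite('pics/c4.png',c[:,:,::-1])
delta([.6235,-.042,.29])
E
```

```text
scene cork 114 [0.6564 0.1353 0.1741] [[0.643 0.124 0.153]
 [0.665 0.146 0.183]]
poise top [ 0.62530922 -0.03562856  0.19254239] 93
side cork 122 [0.6519 0.1278 0.1696] [[0.641 0.121 0.152]
 [0.664 0.144 0.181]]
poise top [ 0.61918532 -0.03778822  0.19324552] 38
t 12.1667 pos [0.6533 0.1359 0.2909] delta25 [-1.923  6.955  0.037] F [ 0.1   0.38 -0.09] op 52.8 gf 0.0 xaxis [0.995 0.104 0.001]
```

View pics/c4.png

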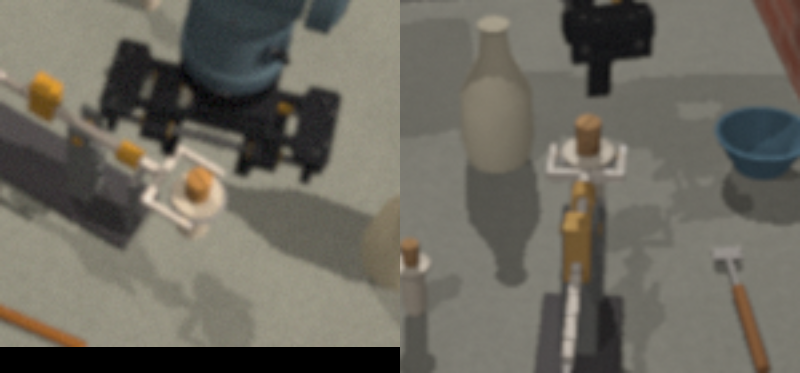

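Request:
jog_arm(motion=[[[0.5,0,0,0,0.9],[0.5,0,0,0,0.9],[0.5,0,0,0,0.84],[0.5,0,1,0,0],[0.5,0,1,0,0],[0.5,0,1,0,0],[0.5,0,1,0,0],[0.5,0,1,0,0],[0.5,0,1,0,0],[0.5,0,1,0,0]]])

```text
clock: 13.0
eef_pos: [0.6252, -0.038, 0.2906]
eef_rot: [0.997, -0.078, 0.0, 0.0]
force: [1.2, -0.6, -0.4]
opening: 0.502
gripper_force: 0.0
```

Request:
jog_arm(motion=[[[0.5,0,0.13,0,0],[0.5,0,0,0,0],[0.5,0,0,0,0],[0.5,0,0,0,0],[0.5,0,0,0,0],[0.5,0,0,0,0],[0.5,0,0,0,0],[0.5,0,0,0,0],[0.5,0,0,0,0],[0.5,0,0,0,0]]])

```text
clock: 13.83
eef_pos: [0.6249, -0.0399, 0.29]
eef_rot: [0.997, -0.079, -0.0, -0.0]
force: [0.4, 0.1, -0.3]
opening: 0.498
gripper_force: 0.0
```

```bash
python3 - <<'E'
from h import *
delta([.6243,-.040,.238]); grab('wrist','w5')
E
```

```text
t 13.8333 pos [ 0.6249 -0.0399  0.29  ] delta25 [-0.023  0.007  2.078] F [ 0.36  0.06 -0.26] op 43.8 gf 0.0 xaxis [ 0.987 -0.158 -0.   ]
```

View pics/w5.png

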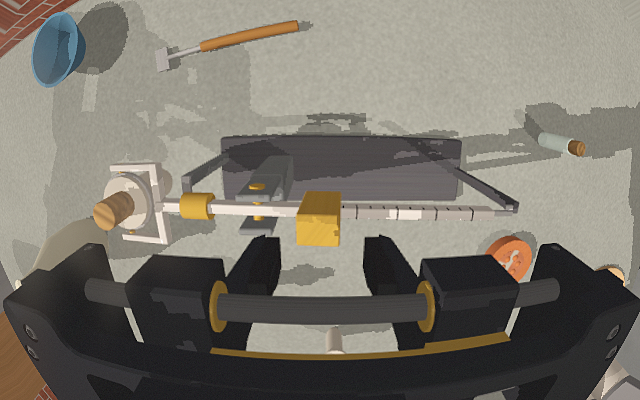

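Request:
jog_arm(motion=[[[0.5,-0.02,0,0.2,0],[0.5,0,0,0.3,0],[0.5,0,0,0.3,0],[0.5,0,0,0.3,0],[0.5,0,0,0.3,0],[0.5,0,0,0.3,0],[0.5,0,0,0.2,0],[0.5,0,0,0.18,0],[0.5,0,0,0,0],[0.5,0,0,0,0]]])

```text
clock: 14.72
eef_pos: [0.6243, -0.04, 0.2378]
eef_rot: [0.997, -0.08, -0.0, -0.0]
force: [-0.1, 0.6, 0.3]
opening: 0.498
gripper_force: 0.0
```

Request:
jog_arm(motion=[[[0.5,0,0.04,0,0],[0.5,0,0.04,0,0],[0.5,0,0.04,0,0],[0.5,0,0.04,0,0],[0.5,0,0.04,0,0],[0.5,0,0.04,0,0],[0.5,0,0.04,0,0],[0.5,0,0.04,0,0],[0.5,0,0.04,0,0],[0.5,0,0.04,0,0]]])

```text
clock: 15.55
eef_pos: [0.6229, -0.0497, 0.2379]
eef_rot: [0.997, -0.079, 0.0, -0.0]
force: [1.7, 3.4, -0.9]
opening: 0.504
gripper_force: 1.8
```

```bash
python3 - <<'E'
from h import *
delta([.6243,-.040,.238])
E
```

```text
t 15.55 pos [ 0.6229 -0.0497  0.2379] delta25 [-0.005 -0.392 -0.005] F [ 1.69  3.36 -0.87] op 44.3 gf 1.7691945657134056 xaxis [ 0.987 -0.158  0.   ]
```

Request:
jog_arm(motion=[[[0.5,0,0.04,0,0],[0.5,0,0.04,0,0],[0.5,0,0.04,0,0],[0.5,0,0.04,0,0],[0.5,0,0.04,0,0],[0.5,0,0.04,0,0],[0.5,0,0.04,0,0],[0.5,0,0.04,0,0],[0.5,0,0.04,0,0],[0.5,0,0.04,0,0]]])

```text
clock: 16.38
eef_pos: [0.6212, -0.0598, 0.238]
eef_rot: [0.997, -0.08, 0.0, -0.0]
force: [1.6, 2.9, -1.9]
opening: 0.502
gripper_force: 1.7
```

Request:
jog_arm(motion=[[[0.5,0,0.045,0,0],[0.5,0,0.045,0,0],[0.5,0,0.045,0,0],[0.5,0,0.045,0,0],[0.5,0,0.045,0,0],[0.5,0,0.045,0,0],[0.5,0,0.045,0,0],[0.5,0,0.045,0,0],[0.5,0,0.045,0,0],[0.5,0,0.045,0,0]]])

```text
clock: 17.22
eef_pos: [0.6194, -0.071, 0.238]
eef_rot: [0.997, -0.08, -0.0, 0.0]
force: [1.6, 4.1, -1.8]
opening: 0.499
gripper_force: 1.8
```

Request:
jog_arm(motion=[[[0.5,0,0.045,0,0],[0.5,0,0.045,0,0],[0.5,0,0.045,0,0],[0.5,0,0.045,0,0],[0.5,0,0.045,0,0],[0.5,0,0.045,0,0],[0.5,0,0.045,0,0],[0.5,0,0.045,0,0],[0.5,0,0.045,0,0],[0.5,0,0.045,0,0]]])

```text
clock: 18.05
eef_pos: [0.6176, -0.0821, 0.2379]
eef_rot: [0.997, -0.08, -0.0, -0.0]
force: [1.8, 2.7, -1.8]
opening: 0.499
gripper_force: 1.8
```

Request:
jog_arm(motion=[[[0.5,0,0.04,0,0],[0.5,0,0.04,0,0],[0.5,0,0.04,0,0],[0.5,0,0.04,0,0],[0.5,0,0.04,0,0],[0.5,0,0.04,0,0],[0.5,0,0,0,0],[0.5,0,-0.08,0,0],[0.5,0,-0.12,0,0],[0.5,0,-0.12,0,0]]])

```text
clock: 18.88
eef_pos: [0.618, -0.0802, 0.2382]
eef_rot: [0.997, -0.08, 0.0, 0.0]
force: [0.2, -0.1, 0.3]
opening: 0.497
gripper_force: 0.0
```

Request:
jog_arm(motion=[[[0.5,0,0,0,0],[0.5,0,0,0,0],[0.5,0,0,0,0],[0.5,0,0,0,0],[0.5,0,0,0,0],[0.5,0,0,0,0],[0.5,0,0,0,0],[0.5,0,0,0,0],[0.5,0,0,0,0],[0.5,0,0,0,0]]])

```text
clock: 19.72
eef_pos: [0.6179, -0.08, 0.2379]
eef_rot: [0.997, -0.08, -0.0, -0.0]
force: [0.1, 0.4, 0.3]
opening: 0.501
gripper_force: 0.0
```

```bash
cat >> h.py <<'E'
def tilt(tag):
    piv=np.array([.632,.0075]);e=np.array([.159,.987]);L=np.array([e[1],-e[0]])
    for n in('scene','side'):
        p,d=grab(n,n+tag);P=pts(n,d).reshape(-1,3);C=p.reshape(-1,3).astype(int);br=np.ptp(C,axis=1)>70
        w=P[:,:2]-piv;s=-w@e;l=w@L
        B=~br&(abs(l)<.008)&(s>.02)&(s<.19)&(abs(P[:,2]-.157)<.022)
        F=(abs(abs(l)-.033)<.006)&(abs(s+.125)<.035)&(abs(P[:,2]-.155)<.02)
        T=br&(abs(l)<.02)&(s>.03)&(s<.18)&(P[:,2]>.174)&(P[:,2]<.205)
        k=np.polyfit(s[B],P[B,2],1,w=None) if B.sum()>20 else None
        print(n,'beam z(s) slope (tilt=-slope)',k,B.sum(),'fork z',np.median(P[F,2]) if F.sum() else None,F.sum(),'poise s,z',(s[T].min(),s[T].max(),np.percentile(P[T,2],90)) if T.sum() else None)
E
python3 - <<'E'
from h import *
for t in ['0','4']:
    pass
tilt('6'); delta([.6243,-.04,.238])
E
```

```text
scene beam z(s) slope (tilt=-slope) [0.01891747 0.1550266 ] 172 fork z 0.15190447776647836 134 poise s,z (np.float64(0.07736823897455014), np.float64(0.0987995109062461), np.float64(0.19270962879655837))
side beam z(s) slope (tilt=-slope) [0.05312358 0.15009887] 154 fork z 0.15189991326806723 8 poise s,z None
t 19.8167 pos [ 0.618 -0.08   0.238] delta25 [-3.000e-03 -1.619e+00 -1.000e-03] F [0.24 0.82 0.25] op 44.1 gf 0.0 xaxis [ 0.987 -0.158  0.   ]
```

```bash
cat >> h.py <<'E'
def fz(f,n='scene'):
    z=np.load(f'pics/{f}.npz');P=pts(n,z['d']).reshape(-1,3);w=P[:,:2]-[.632,.0075];s=-w@[.159,.987];l=w@[.987,-.159]
    o=[]
    for F in((abs(abs(l)-.033)<.005)&(s<-.105)&(s>-.15), (abs(l)<.006)&(s>.105)&(s<.2),(abs(l)<.006)&(s>.165)&(s<.2)):
        m=F&(abs(P[:,2]-.157)<.02); o+=[round(float(np.percentile(P[m,2],70)),4) if m.any() else None,int(m.sum())]
    print(f,o)
E
python3 - <<'E'
from h import *
for f in('scene0','s2','s4','scene6'):fz(f)
for f in('side0','d2','d4','side6'):fz(f,'side')
E
```

```text
scene0 [0.164, 95, 0.1482, 105, 0.1443, 25]
s2 [0.1646, 52, 0.1473, 104, 0.1443, 26]
s4 [0.147, 92, 0.1677, 128, 0.1696, 35]
scene6 [0.153, 92, 0.1607, 94, 0.1607, 32]
side0 [0.1638, 42, 0.1471, 122, 0.145, 44]
d2 [0.1638, 44, 0.1478, 125, 0.1447, 43]
d4 [0.1467, 37, 0.1677, 122, 0.1682, 49]
side6 [0.1519, 6, 0.1602, 131, 0.1598, 53]
```

Request:
jog_arm(motion=[[[0.5,0,0.06,0,0],[0.5,0,0.06,0,0],[0.5,0,0.05,0,0],[0.5,0,0.04,0,0],[0.5,0,0.04,0,0],[0.5,0,0.04,0,0],[0.5,0,0.04,0,0],[0.5,0,0.04,0,0],[0.5,0,0.04,0,0],[0.5,0,0.025,0,0]]])

```text
clock: 20.65
eef_pos: [0.6163, -0.0904, 0.2377]
eef_rot: [0.997, -0.079, -0.0, -0.0]
force: [1.7, 2.5, -1.4]
opening: 0.498
gripper_force: 1.6
```

Request:
jog_arm(motion=[[[0.5,0,0,0,0],[0.5,0,-0.06,0,0],[0.5,0,-0.1,0,0],[0.5,0,-0.1,0,0],[0.5,0,-0.06,0,0],[0.5,0,0,0,0],[0.5,0,0,0,0],[0.5,0,0,0,0],[0.5,0,0,0,0],[0.5,0,0,0,0]]])

```text
clock: 21.48
eef_pos: [0.6175, -0.0829, 0.238]
eef_rot: [0.997, -0.08, 0.0, 0.0]
force: [0.2, -0.6, 0.2]
opening: 0.5
gripper_force: 0.0
```

Request:
jog_arm(motion=[[[0.5,0,0,0,0],[0.5,0,0,0,0],[0.5,0,0,0,0],[0.5,0,0,0,0],[0.5,0,0,0,0],[0.5,0,0,0,0],[0.5,0,0,0,0],[0.5,0,0,0,0],[0.5,0,0,0,0],[0.5,0,0,0,0]]])

```text
clock: 22.32
eef_pos: [0.6175, -0.0828, 0.238]
eef_rot: [0.997, -0.08, -0.0, -0.0]
force: [0.7, -0.5, 0.4]
opening: 0.5
gripper_force: 0.0
```

```bash
python3 - <<'E'
from h import *
grab('scene','s7');grab('side','d7');fz('s7');fz('d7','side');delta([.6,-.0907,.238])
E
```

```text
s7 [0.155, 92, 0.1578, 95, 0.1582, 33]
d7 [0.1536, 3, 0.1578, 145, 0.1577, 52]
t 22.4167 pos [ 0.6175 -0.0828  0.238 ] delta25 [-0.641  0.422 -0.002] F [ 0.24 -0.09  0.23] op 44.3 gf 0.0 xaxis [ 0.987 -0.159 -0.   ]
```

Request:
jog_arm(motion=[[[0.5,0,0,-0.2,0],[0.5,0,0,-0.4,0],[0.5,0,0,-0.6,0],[0.5,0,0,-0.6,0],[0.5,0,0,-0.6,0],[0.5,0,0,-0.4,0],[0.5,0,0,0,0],[0.5,0,0,0,0],[0.5,0,0,0,0],[0.5,0,0,0,0]]])

```text
clock: 23.25
eef_pos: [0.617, -0.0827, 0.3067]
eef_rot: [0.997, -0.08, -0.001, -0.0]
force: [0.4, -0.6, 0.1]
opening: 0.499
gripper_force: 0.0
```

Request:
jog_arm(motion=[[[0.5,0,0,0,0],[0.5,0,0,0,0],[0.5,0,0,0,0],[0.5,0,0,0,0],[0.5,0,0,0,0],[0.5,0,0,0,0],[0.5,0,0,0,0],[0.5,0,0,0,0],[0.5,0,0,0,0],[0.5,0,0,0,0]]])

```text
clock: 24.08
eef_pos: [0.6175, -0.0828, 0.308]
eef_rot: [0.997, -0.08, 0.0, -0.0]
force: [0.7, -0.2, -0.0]
opening: 0.501
gripper_force: 0.0
```

```bash
python3 - <<'E'
from h import *
p,d=grab('scene','s8');p2,_=grab('side','d8');fz('s8');fz('d8','side');delta([.6,-.0907,.238])
a=cv2.resize(p[140:270,250:400],(400,347));b=cv2.resize(p2[100:240,260:410],(400,373))
c=np.zeros((373,800,3),np.uint8);c[:347,:400]=a;c[:,400:]=b;cv2.imwrite('pics/c8.png',c[:,:,::-1])
E
```

```text
s8 [0.1548, 92, 0.1583, 110, 0.1585, 35]
d8 [0.1534, 8, 0.1583, 176, 0.1574, 51]
t 24.1833 pos [ 0.6175 -0.0828  0.308 ] delta25 [-0.642  0.422  2.799] F [-0.29  0.29 -0.69] op 44.3 gf 0.0 xaxis [ 0.987 -0.159  0.   ]
```

View pics/c8.png

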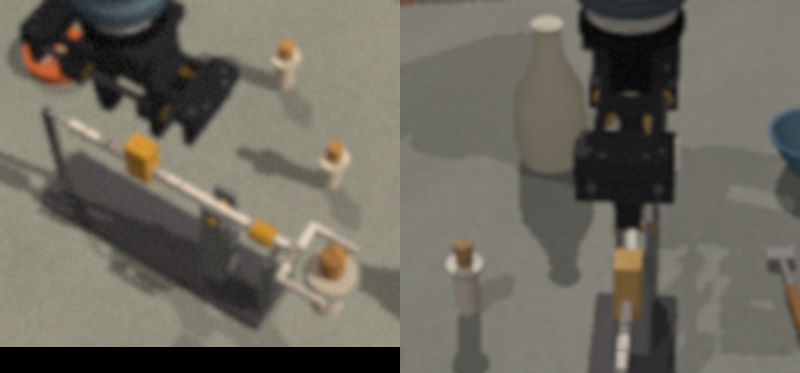

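The jar hangs upright in the ring (right of the left crop, about (332,270)), the pointer meets the index at (55,115), and the gripper is clear. The measured tilt is about -0.006 rad, so I'm handing in.

```bash
python3 -c "
from cell import arm
print(arm.job_done())"
```

```text
the job is handed in; nothing more can be done
None
```

I hung the largest jar in the ring and slid the poise until the untouched beam floated about 0.006 rad from level (limit 0.02). I handed the job in at about 24 s; no verdict came back.

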